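# Move the ratchet clamp to the fresh glue-up

### The job

The glue has set on the pair of battens that the ratchet clamp is holding: press the clamp's springy handle sideways (down towards the bench, as the clamp lies) so that the ratchet lets go and the handles spring open, and leave that pair where it is. Then lift the open clamp by the square block on its pivot, lay it flat on the bench with its jaws astride one end of the other, freshly glued pair, let go, and take it again by both handles and squeeze them fully together, so that the ratchet holds and the jaws stay tight on the wood after you let go.

Things in the scene. Friction and masses are not known exactly. Their poses are not given: they have to be found in the camera images.
- clamp: steel scissor clamp, 200 mm long, 0.36 kg, lying flat on the bench. Origin on the bench under its pivot; +x points to the jaws, -x to the handles, z up. The dark fixed arm has its jaw at -y and its handle at +y; the bright moving arm has its jaw at +y and its handle at -y. A toothed rack bridges the handles at x = -45 to -55 mm, up to 40 mm above the bench.
- clamp_handle (a joint): opening of the bright arm about the pivot, rad. 0 to 0.01: locked on the last ratchet catch with a 24 mm pair in the jaws; 0.1: the earlier catch, which leaves the pair loose; 0.44: fully open, where its spring puts it; -0.04: squeezed to the stop (goes back to 0 when let go). Squeezing it shut 70 mm behind the pivot takes 6 N at first and 15 N at the end.
- press_pad (a point): centre of the top of the flat smooth press pad (24 x 14 mm, 8 mm thick) at the tail of the bright handle, 106 mm behind the pivot, 25 mm above the bench. Pushed down 7 to 10 mm with 3 to 5 N (stop at 11 mm) it frees the tooth and the handle swings away (to clamp -y), open; keep it down past 11 mm of swing or the earlier catch takes it. Springs up when let go. A foot bar 4 mm thick lies under it.
- fixed_grip (a point): point on the centre line of the dark handle (12 mm round bar along x, at y = +10 mm) 70 mm behind the pivot, 22 mm above the bench: where to squeeze. Behind 84 mm the handle drops to the foot bar on the bench (x = -100 to -112 mm).
- moving_grip (a point): the matching point on the centre line of the bright handle (12 mm round bar), 70 mm behind the pivot, 22 mm above the bench. The two handles measure 32 mm over their outsides here when locked, 63 mm when open.
- jaw_mid (a point): point fixed to the clamp, 67 mm ahead of the pivot, 14 mm above the bench, midway between the gripping faces when locked on a pair. The faces run from x = 52 to 82 mm, up to 27 mm high; the fixed one is at y = -12 mm; the moving one at +12 mm locked, or +31 mm (rear) to +41 mm (tip) open, so that a 24 mm pair centred on y = +9 mm has 9 mm play each side.
- clamp_jaw: the bright moving jaw, at +y; its origin lies at the clamp's pivot. Its spring presses it with about 6 N on a 24 mm pair when the clamp is locked on the last catch.
- set_pair: the pair whose glue has set, held by the clamp at the start: two wooden battens, one pale, one browner, glued face to face, together 150 mm long (its x), 24 mm thick (its y), 30 mm high, 0.16 kg, loose on the bench. Origin under its centre. The clamp holds its -x end, which lies 47 mm ahead of the pivot (its centre 122 mm ahead).
- fresh_pair: the freshly glued pair, of the same size and looks as the set pair but with no clamp on it, loose on the bench. Origin under its centre, x along its length. Either end may be clamped.
- cup: small dark metal cup standing loose on the bench, 68 mm across, 34 mm high. A bystander.
- sanding_block: sanding block, 52 x 91 x 29 mm, loose. A bystander.
- tape_roll: roll of tape, 68 mm across, 19 mm high, loose. A bystander.
- clamp_block (a point): top centre of the dark square block above the pivot, 56 mm above the bench, to carry the clamp by: 24 mm along the clamp's x, 20 mm along its y, 30 mm tall (from 26 mm up). All within 40 mm of it is below 28 mm.
Not all that is in view belongs to the job. Leave any red look-alike of the set_pair alone.

How it is judged:
By the outcome, as a careful person would: the job done as asked, in the order asked, and still so for the second after the job is handed in, with the robot touching nothing.
It also fails if it takes over 54 s, if anything falls off the work surface, if the arm or the gripper's body presses on something with over 40 N, if the wrist force passes 120 N, or if a joint passes its speed limit or range.

### The arm

A 6-joint arm with a two-finger parallel gripper is mounted at the origin on a cart in front of the work surface, level with it; the furniture and walls round the work are solid. World frame = base frame: x ahead of the robot, y to its left, z up, the work surface at z = 0. Lengths are in mm, angles in rad, forces in N, time in s.
With the tool pointing down it reaches from about 400 to 925 mm from the base axis. Payload 12.5 kg.
Tool frame: the origin (TCP) lies midway between the tips of the shut fingers; the grasp point (between the pads) lies 19 mm behind it (env.tcp_to_grasp is the distance from the TCP to the grasp point, in mm); z points along the fingers, y is the line along which they close (so a half turn about z gives the same grasp; the last joint's range is limited). The gripper opens to 95 mm and grips with 3 to 60 N. Pads are 20 mm wide; open, the fingers measure 119 mm over their backs; the gripper's body (75 mm by 180 mm) begins 59 mm behind the grasp point.
Start: joints at [1.169, 0.491, 1.559, -0, 1.092, -0.106], TCP at [182.174, 597.879, 214.661] pointing down, gripper open.
Joint ranges: [-3.1, 3.1], [-0.84, 2.19], [0.05, 2.79], [-1.13, 4.28], [0.06, 2.93], [-2.69, 2.69]. Speed limits (rad/s): [2.22, 2.22, 2.79, 3.14, 3.14, 3.14].

### API

Orientations are given as [roll, pitch, yaw] about the fixed x, y, z axes, in that order (R = Rz(yaw) Ry(pitch) Rx(roll)).
In Python, from cell import env gives the robot as it stands. The module is installed in compiled form; this text tells all that it offers.
- The arm moves only by the tool step_arm, never from a script. Its argument "plan" is a list that holds one entry, the list of rows, each a list of 5 numbers: the shift along the tool's x, y, z in mm, then the turn about the tool's z in degrees, then the opening, from -1 (shut) to 1 (fully open). A call has 1 to 8 rows; each row is the pose to reach, as a shift and turn from the pose commanded when the call began, along the tool's axes at that moment; what a row does not reach only later rows make up. A row lasts 1/12 s, in which the tool goes at most 41.7 mm and 7.16 degrees, less where a joint would pass 70% of its speed; a pose out of reach is approached as far as the arm can. A call with a gripper value outside its range is refused whole. The fingers move at their own pace and stop on an object; the grip force is fixed at half the most. Time passes only in rows, so rows that repeat a pose let the fingers close. It gives the time, the measured TCP pose, the force, the opening and the grip force at its end, in the units of the state.
- env.state(): the state, without advancing time (a new reading comes with each control period).
- env.read_camera(name): name is "side" or "top"; returns the picture (384x512x3 uint8, blue, green, red); there is no depth.
- env.get_calibration(name): a dict with "K" (3x3 intrinsics, pixels), "extrinsics" (4x4, takes a point from world to camera coordinates). Camera axes: x right, y up, looking along -z (the intrinsics and any distortion apply to the point x, -y, -z); pixel columns grow to the right and rows downward; lengths in mm; the calibration is good to about 2 mm. A picture is of the moment at which its call begins. get_calibration takes no time and is no camera call.
- env.job_done(): hands the job in; it is judged then, once.
The state is a dict: "t": time; "joints": joint angles; "qvel": joint speeds; "tau": joint torques, N m; "eef_pos": TCP position; "tcp_rot": TCP orientation; "ft_force": force on the tool from outside, world axes, zero at the start; "moment": the same for the moment, N m; "opening": opening from 0.0 (shut) to 1.0 (fully open); "grip_force": force on a finger pad.
Only numpy, scipy, OpenCV 4.12 (cv2) and the standard library are available. Lean on these libraries where they do the work, as an engineer would, in place of code of your own. Each camera call takes 0.05 s, during which the arm holds its last target. There are 200 camera calls.

## Working session

There is one attempt and no reset: what is moved stays moved. The work goes in short steps, Python scripts to look and compute and a tool call to move; the robot and the scene stay as the last step left them, time stands still between calls to the robot, and variables do not carry over. Pictures are saved under pics/ and viewed, at most 10 in all, crops included, and the job is handed in when it is done.

Besides the shell and the picture viewer there is one more tool, called as name(argument=value, ...), one argument or row to a line, values as JSON. step_arm: Moves the arm, as the interface text tells. Its arguments: {"type":"object","properties":{"plan":{"type":"array"}},"required":["plan"]}

```bash
mkdir -p pics
cat > h.py <<'E'
import numpy as np, cv2
from cell import env
def cal(n):
    c=env.get_calibration(n); return np.array(c["K"]),np.array(c["extrinsics"]),c
def pix(n,p):
    K,E,_=cal(n); q=E@np.append(p,1.); v=K@np.array([q[0],-q[1],-q[2]]); return v[:2]/v[2]
def ray(n,u,v,z):
    K,E,_=cal(n); d=np.linalg.inv(K)@[u,v,1]; d=np.array([d[0],-d[1],-d[2]])
    R=E[:3,:3]; o=-R.T@E[:3,3]; d=R.T@d; return o+d*(z-o[2])/d[2]
def shot(n,f,crop=None,s=1):
    im=np.array(env.read_camera(n))
    if crop: a,b,c,d=crop; im=im[b:d,a:c]
    cv2.imwrite('pics/'+f,cv2.resize(im,None,fx=s,fy=s,interpolation=cv2.INTER_CUBIC)); return im
E
python3 - <<'E'
from h import *
a=shot('top','t0.png',s=1.56); b=shot('side','s0.png',s=1.0)
for n in('top','side'):
    K,E,c=cal(n); print(n,c.keys(),K.round(1).tolist(),(-E[:3,:3].T@E[:3,3]).round(),E[:3,:3].round(2).tolist())
s=env.state();print(s['t'],s['eef_pos'],s['tcp_rot'],s['opening'],env.tcp_to_grasp)
E
```

```text
top dict_keys(['K', 'extrinsics']) [[434.9, 0.0, 250.5], [0.0, 434.9, 191.4], [0.0, 0.0, 1.0]] [ 272.   39. 1300.] [[-0.03, -1.0, -0.0], [0.97, -0.03, 0.22], [-0.22, 0.0, 0.98]]
side dict_keys(['K', 'extrinsics']) [[374.2, 0.0, 246.6], [0.0, 374.2, 185.3], [0.0, 0.0, 1.0]] [ 171. -911.  549.] [[0.93, -0.37, -0.0], [0.16, 0.4, 0.9], [-0.33, -0.84, 0.43]]
0.1 [182.09706368 597.65155132 214.12885816] [-3.14058720e+00 -7.53247330e-05  2.84581088e+00] 0.9965064083135075 18.8
```

View pics/t0.png

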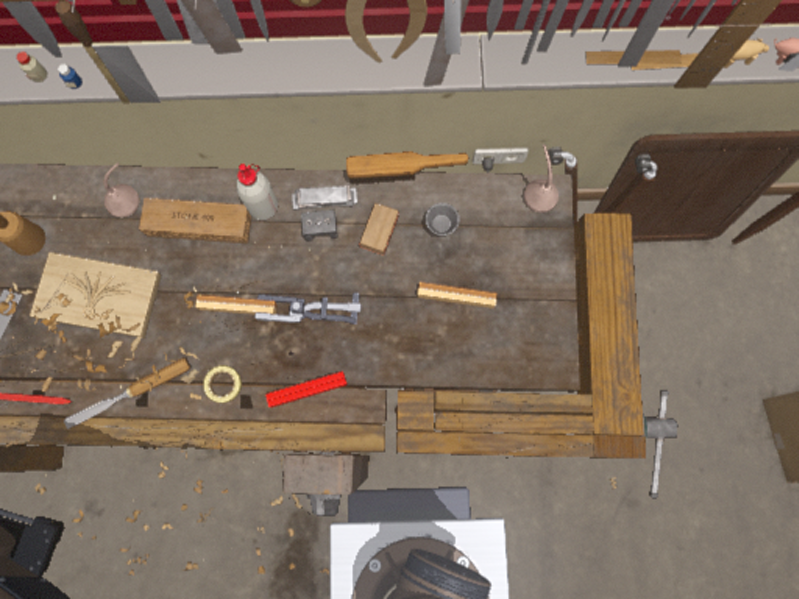

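View pics/s0.png

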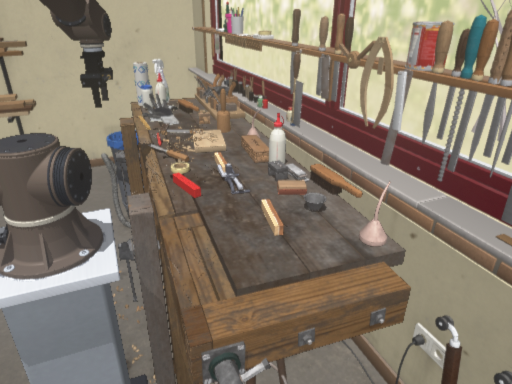

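The clamp holds the left pair at about (235,303) in the top view, with its jaws to the left (world +y). The fresh pair is at (457,294), and the red look-alike at (306,389). The only wooden 150 mm pairs are (235,303), which is clamped, and (457,294), which is free. I'll confirm them in one crop.

Run:
```python
from h import *
im=np.array(env.read_camera('top')); cv2.imwrite('pics/raw.png',im)
c=lambda a,b,w,h:cv2.resize(im[b:b+h,a:a+w],None,fx=6,fy=6,interpolation=cv2.INTER_CUBIC)
cv2.imwrite('pics/c1.png',np.vstack([c(118,180,130,40),c(215,165,130,40)]))
```

```text
(no output)
```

View pics/c1.png

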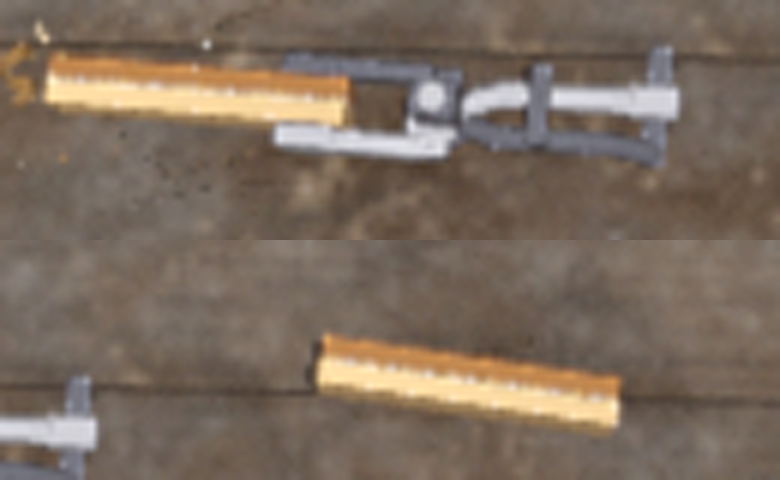

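Run:
```python
from h import *
f=lambda a,b,u,v,z:ray('top',a+u/6,b+v/6,z).round(1)
P={'setL':(118,180,47,80,30),'setR':(118,180,349,98,30),'block':(118,180,432,97,56),'pad':(118,180,657,102,25),'frL':(215,165,321,117,30),'frR':(215,165,619,155,30),'footTop':(118,180,661,50,0),'footBot':(118,180,652,162,0),
'rack_top':(118,180,541,66,40),'rack_bot':(118,180,537,145,40)}
r={k:f(*v) for k,v in P.items()}
for k,v in r.items(): print(k,v[:2])
for a,b in(('setL','setR'),('frL','frR'),('block','pad')):
    d=r[a]-r[b]; print(a,b,np.hypot(d[0],d[1]),np.degrees(np.arctan2(d[1],d[0])),(r[a]+r[b])[:2]/2)
for n,(u,v) in dict(cup=(441,220),block=(379,228),tape=(222,384)).items(): print(n,ray('top',u/1.5625,v/1.5625,20))
```

```text
setL [565.8 409.1]
setR [552.2 258.2]
block [545.8 213.2]
pad [546.7 105.1]
frL [580.5 -19. ]
frR [ 556.7 -166.9]
footTop [579.3 103.9]
footBot [521.1 109.4]
rack_top [563.4 161.5]
rack_bot [523.6 163.7]
setL setR 151.51161671634293 84.8500793076131 [559.   333.65]
frL frR 149.8027035804094 80.85835977647513 [568.6  -92.95]
block pad 108.10374646606842 90.47701211985823 [546.25 159.15]
cup [720.99357251 -67.27677475  20.        ]
block [707.96407461  56.08128364  20.        ]
tape [408.65419735 358.6688192   20.        ]
```

The crop shows the clamp on the left pair: block top at (432,97), press pad at (657,102), heading about 85°. The fresh pair is free at about (569,-93) with heading 81°. Its right end would put the handles at the end vise, so I'll use the left end (clamp turned by -184°, pivot near (588,27)). First I'll go above the press pad.

```bash
cat >> h.py <<'E'
def go(p,yaw=None):
    """tool-axis shift and turn to bring the TCP to world p, tool x at yaw deg"""
    s=env.state(); y0=np.degrees(s['tcp_rot'][2]); c,d=np.cos(np.radians(y0)),np.sin(np.radians(y0))
    w=np.array(p,float)-s['eef_pos']; t=0 if yaw is None else -((yaw-y0+180)%360-180)
    print('t',round(s['t'],2),'tcp',s['eef_pos'].round(1) if hasattr(s['eef_pos'],'round') else s['eef_pos'],'yaw',round(y0,1),'shift',np.round([c*w[0]+d*w[1],d*w[0]-c*w[1],-w[2]],1),'turn',round(t,1))
E
python3 -c "
from h import *
go((551.5,103,60),175)"
```

```text
t 0.15 tcp [182.1 597.7 214.2] yaw 163.1 shift [-497.6 -365.5  154.2] turn -11.9
```

step_arm(
  plan=[
    [[-31,-23,0,-2,-1],[-62,-46,0,-4,-1],[-93,-69,0,-6,-1],[-124,-91,0,-8,-1],[-155,-114,0,-10,-1],[-186,-137,0,-12,-1],[-217,-160,0,-12,-1],[-248,-183,0,-12,-1]],
  ],
)

```text
t: 0.82
eef_pos: [366.8, 348.9, 214.6]
tcp_rot: [3.142, -0.0, 3.056]
ft_force: [0.2, 2.2, 0.6]
opening: 0.497
grip_force: 0.0
```

```bash
python3 -c "
from h import *
go((551.5,103,60),175)"
```

```text
t 0.82 tcp [366.8 348.9 214.6] yaw 175.1 shift [-205.2 -229.1  154.6] turn 0.1
```

step_arm(
  plan=[
    [[-26,-29,5,0,-1],[-52,-58,10,0,-1],[-79,-88,20,0,-1],[-105,-118,30,0,-1],[-132,-147,45,0,-1],[-158,-176,60,0,-1],[-184,-205,80,0,-1],[-205,-229,100,0,-1]],
  ],
)

```text
t: 1.48
eef_pos: [551.9, 102.7, 114.2]
tcp_rot: [3.141, 0.001, 3.055]
ft_force: [1.0, 1.0, 0.6]
opening: 0.012
grip_force: 0.0
```

step_arm(
  plan=[
    [[0,0,30,0,-1],[0,0,54,0,-1],[0,0,66,0,-1],[0,0,72,0,-1],[0,0,72,0,-1]],
  ],
)

```text
t: 1.9
eef_pos: [550.1, 104.7, 41.5]
tcp_rot: [-3.141, -0.002, 3.055]
ft_force: [-0.0, 0.0, 0.6]
opening: 0.004
grip_force: 0.0
```

Run:
```python
from h import *
go((551.5,103,16),175)
im=np.array(env.read_camera('top')); im2=np.array(env.read_camera('side'))
print(pix('top',(548,106,25)),pix('side',(548,106,25)))
u,v=pix('side',(548,160,25)).astype(int)
c=lambda m,a,b,w,h,f:cv2.resize(m[b:b+h,a:a+w],None,fx=f,fy=f,interpolation=cv2.INTER_CUBIC)
cv2.imwrite('pics/c2.png',np.vstack([c(im,130,160,130,60,6),cv2.resize(c(im2,u-50,v-22,100,44,6),(780,343))])[:, :][:600])
```

```text
t 1.9 tcp [550.1 104.7  41.5] yaw 175.0 shift [-1.6 -1.5 25.5] turn 0.0
[227.18034149 196.60063892] [239.60224947 185.61173907]
```

View pics/c2.png

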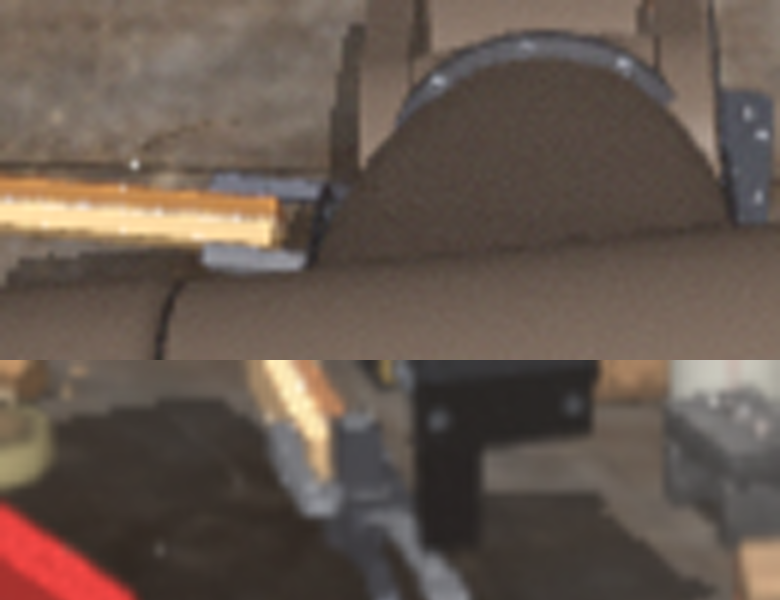

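step_arm(
  plan=[
    [[-1,0,12,0,-1],[-1,0,20,0,-1],[-1,0,24,0,-1],[-1,0,26,0,-1],[-1,0,26,0,-1]],
  ],
)

```text
t: 2.42
eef_pos: [551.6, 104.6, 16.4]
tcp_rot: [3.142, 0.0, 3.055]
ft_force: [0.5, -0.1, 0.1]
opening: 0.002
grip_force: 0.0
```

Run:
```python
from h import *
s=env.state();print(s['eef_pos'],s['ft_force'])
print(pix('side',s['eef_pos']),pix('side',(548,106,25)),pix('side',(548,212,56)))
shot('side','c3.png',(190,140,300,220),7)
```

```text
[551.6306368  104.64603161  16.35911036] [ 0.49841689 -0.11002866  0.12754534]
[240.8358611 188.006266 ] [239.60224947 185.61173907] [228.53517336 164.95169454]
```

View pics/c3.png

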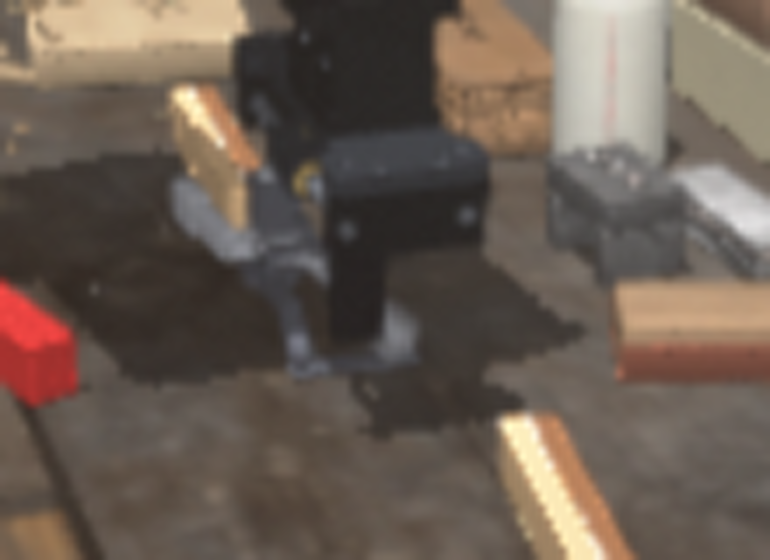

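step_arm(
  plan=[
    [[0,0,-20,0,-1],[0,0,-60,0,1],[0,0,-100,0,1],[0,-40,-110,0,1],[0,-80,-120,0,1],[0,-120,-120,0,1],[0,-160,-120,0,1],[0,-200,-120,0,1]],
  ],
)

```text
t: 3.13
eef_pos: [533.6, -96.2, 137.1]
tcp_rot: [3.142, 0.0, 3.056]
ft_force: [0.2, -0.4, 0.2]
opening: 0.44
grip_force: 0.0
```

Run:
```python
from h import *
s=env.state();print(s['eef_pos'],s['ft_force'],s['opening'],s['joints'])
print(ray('side',190+400/7,140+330/7,25))
shot('top','c4.png',(118,165,248,225),6)
```

```text
[533.56124272 -96.20282068 137.12531723] [ 0.2402434  -0.43469328  0.22675494] 0.4395111002789346 [-3.00277443e-01  4.70075045e-01  1.84767403e+00  1.07146256e-04
  8.23640654e-01 -1.78529767e+00]
[566.3173306   86.42353578  25.        ]
```

View pics/c4.png

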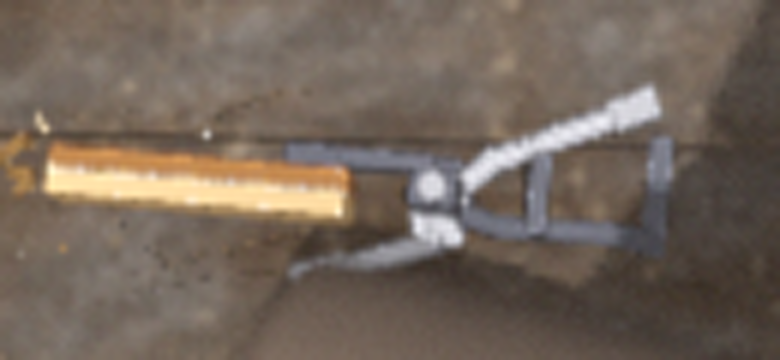

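Released and fully open; the pair and block (432,185 in the crop) have not moved. Next I go to the block with the fingers half open, so they clear the rack.

step_arm(
  plan=[
    [[2,40,0,0,0],[4,80,0,0,0],[6,120,0,0,0],[8,160,0,0,0],[10,200,0,0,0],[12,240,5,0,0],[13,280,15,0,0],[14,309,25,0,0]],
  ],
)

```text
t: 3.85
eef_pos: [546.6, 217.5, 111.8]
tcp_rot: [3.141, 0.001, 3.056]
ft_force: [0.5, -0.7, 0.5]
opening: 0.5
grip_force: 0.0
```

step_arm(
  plan=[
    [[0,0,20,0,0],[0,0,30,0,0],[0,0,40,0,0]],
  ],
)

```text
t: 4.1
eef_pos: [546.3, 214.4, 70.7]
tcp_rot: [-3.141, -0.001, 3.056]
ft_force: [0.1, -0.9, 0.5]
opening: 0.497
grip_force: 0.0
```

```bash
python3 -c "
from h import *
go((547,212.7,32),175);print(env.state()['opening'])"
```

```text
t 4.1 tcp [546.3 214.4  70.7] yaw 175.1 shift [-0.8 -1.6 38.7] turn 0.1
0.49654682415469176
```

step_arm(
  plan=[
    [[0,-1,15,0,0],[0,-1,28,0,0],[0,-1,37,0,0],[0,-1,37,0,0],[0,-1,37,0,-1],[0,-1,37,0,-1],[0,-1,37,0,-1],[0,-1,37,0,-1]],
  ],
)

```text
t: 4.77
eef_pos: [547.2, 213.4, 35.3]
tcp_rot: [3.141, 0.001, 3.055]
ft_force: [0.5, -1.1, -0.1]
opening: 0.275
grip_force: 0.0
```

step_arm(
  plan=[
    [[0,0,0,0,-1],[0,0,0,0,-1]],
  ],
)

```text
t: 4.93
eef_pos: [547.2, 213.5, 35.3]
tcp_rot: [3.141, 0.001, 3.055]
ft_force: [-0.3, -0.6, 6.9]
opening: 0.25
grip_force: 29.9
```

step_arm(
  plan=[
    [[-2,0,-8,0,-1],[-3,0,-25,0,-1],[-3,0,-50,0,-1],[-3,0,-75,0,-1],[-10,-20,-80,5,-1],[-20,-50,-80,12,-1],[-30,-85,-80,19,-1],[-38,-115,-80,26,-1]],
  ],
)

```text
t: 5.6
eef_pos: [574.9, 94.1, 115.0]
tcp_rot: [-3.141, 0.0, 2.596]
ft_force: [-0.1, 0.2, -3.7]
opening: 0.249
grip_force: 29.9
```

```bash
python3 -c "
from h import *
go((579,29,110),-9);s=env.state();print(s['opening'],s['grip_force'],s['ft_force'],s['joints'])"
```

```text
t 5.6 tcp [574.9  94.1 115. ] yaw 148.8 shift [-37.3 -53.5   5. ] turn 157.8
0.24909162873540214 29.916596710681915 [-0.0952094   0.17368286 -3.73263625] [ 4.89323373e-02  5.48725129e-01  1.76755396e+00 -1.85022159e-04
  8.25384789e-01 -9.76598249e-01]
```

step_arm(
  plan=[
    [[-8,-12,0,7,-1],[-16,-24,0,14,-1],[-24,-36,0,21,-1],[-32,-48,0,28,-1],[-37,-53,0,35,-1],[-37,-53,0,42,-1],[-37,-53,0,49,-1],[-37,-53,0,56,-1]],
  ],
)

```text
t: 6.27
eef_pos: [579.1, 30.8, 114.7]
tcp_rot: [-3.141, -0.0, 1.618]
ft_force: [-0.4, 0.3, -4.2]
opening: 0.252
grip_force: 29.9
```

step_arm(
  plan=[
    [[0,0,0,7,-1],[0,0,0,14,-1],[0,0,0,21,-1],[0,0,0,28,-1],[0,0,0,35,-1],[0,0,0,42,-1],[0,0,0,49,-1],[0,0,0,56,-1]],
  ],
)

```text
t: 6.93
eef_pos: [579.1, 31.1, 114.7]
tcp_rot: [-3.141, 0.001, 0.641]
ft_force: [-0.7, 0.2, -4.0]
opening: 0.249
grip_force: 29.9
```

step_arm(
  plan=[
    [[0,0,0,7,-1],[0,0,0,14,-1],[0,0,0,21,-1],[0,0,0,28,-1],[0,0,0,35,-1],[0,0,0,42,-1],[0,0,0,46,-1],[0,0,0,46,-1]],
  ],
)

```text
t: 7.6
eef_pos: [579.1, 31.1, 114.7]
tcp_rot: [3.142, 0.001, -0.159]
ft_force: [-0.6, 1.2, -3.2]
opening: 0.25
grip_force: 29.9
```

Run:
```python
from h import *
go((579,29,80),-9);s=env.state();print(s['opening'],s['grip_force'],s['joints'])
im=np.array(env.read_camera('top')); im2=np.array(env.read_camera('side'))
c=lambda m,a,b,w,h,f:cv2.resize(m[b:b+h,a:a+w],None,fx=f,fy=f,interpolation=cv2.INTER_CUBIC)
p=s['eef_pos']; print(pix('side',p),pix('top',p))
cv2.imwrite('pics/c5.png',np.vstack([c(im,200,155,130,50,6),c(im2,195,160,130,50,6)]))
```

```text
t 7.6 tcp [579.1  31.1 114.7] yaw -9.1 shift [ 0.2  2.1 34.7] turn -0.1
0.25007665127977374 29.920687079429626 [-6.02261765e-02  5.46257716e-01  1.77394768e+00  3.55304200e-05
  8.22015253e-01  1.66967805e+00]
[257.92183245 166.88313211] [251.81614652 178.35129046]
```

View pics/c5.png

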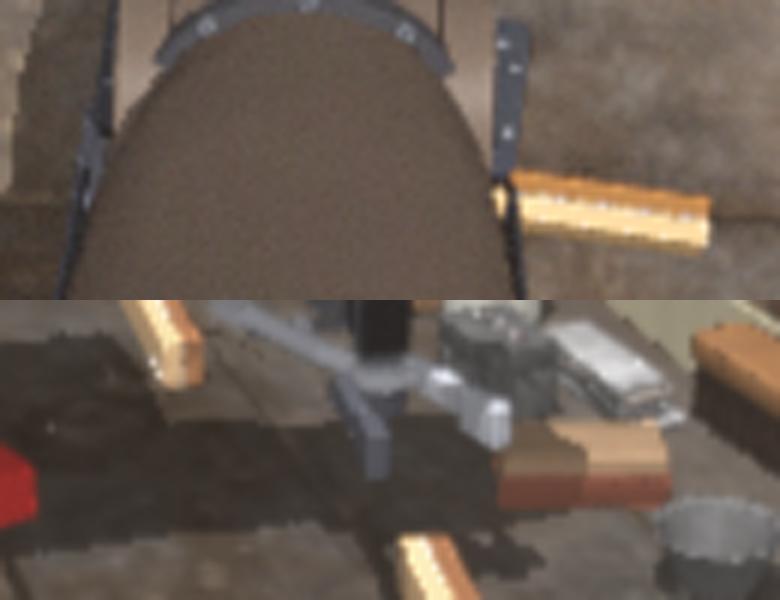

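Run:
```python
from h import *
for n,p,cp in(('fixtip',(554.3,-48,106),(388,430)),('movtip',(606.6,-56.3,106),(485,405)),
 ('fixbot',(554.3,-48,79.5),(388,475)),('pairEnd-',(580.5-11.8,-19+1.9,30),(402,537)),('pairEnd+',(580.5+11.8,-19-1.9,30),(450,537))):
    print(n,pix('side',p).round(1),np.round([195+cp[0]/6,160+(cp[1]-300)/6],1))
```

```text
fixtip [260.9 181.3] [259.7 181.7]
movtip [279.1 179.5] [275.8 177.5]
fixbot [260.8 189.9] [259.7 189.2]
pairEnd- [260.9 199.7] [262.  199.5]
pairEnd+ [268.7 198.9] [270.  199.5]
```

step_arm(
  plan=[
    [[0,1,15,0,-1],[0,2,30,0,-1],[0,2,41,0,-1],[0,2,44,0,-1],[0,2,44,0,-1]],
  ],
)

```text
t: 8.12
eef_pos: [578.6, 29.2, 69.9]
tcp_rot: [3.142, 0.002, -0.155]
ft_force: [1.0, -0.1, -4.1]
opening: 0.249
grip_force: 29.9
```

Run:
```python
from h import *
go((579,29,36),-9);p=env.state()['eef_pos']
u=np.array([-.159,-.987,0]);v=np.array([.987,-.159,0]);b=np.array([p[0],p[1],p[2]-35.3])
for n,q in dict(fi=82*u-12*v,mi=82*u+41*v).items(): print(n,pix('side',b+q+[0,0,27]),pix('side',b+q))
shot('side','c6.png',(235,170,300,220),12)
```

```text
t 8.12 tcp [578.6  29.2  69.9] yaw -8.9 shift [ 0.4  0.1 33.9] turn 0.1
fi [260.79655115 195.83554843] [260.68104122 204.21487645]
mi [278.75527253 193.92229027] [278.44609104 202.24308429]
```

View pics/c6.png

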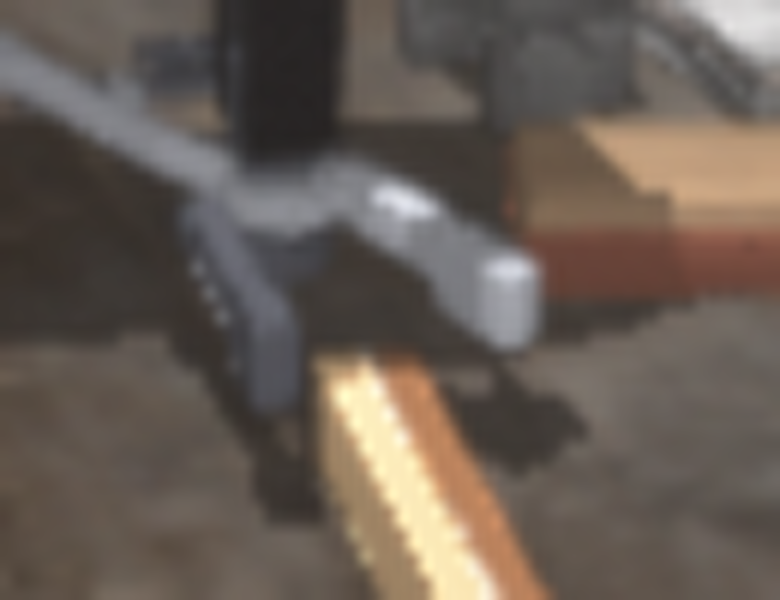

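step_arm(
  plan=[
    [[4,0,0,0,-1],[4.5,0,8,0,-1],[4.5,0,18,0,-1],[4.5,0,26,0,-1],[4.5,0,31,0,-1],[4.5,0,33,0,-1],[4.5,0,33,0,-1]],
  ],
)

```text
t: 8.75
eef_pos: [583.1, 28.4, 36.8]
tcp_rot: [3.142, 0.001, -0.156]
ft_force: [0.1, 0.2, -4.8]
opening: 0.252
grip_force: 29.9
```

step_arm(
  plan=[
    [[0,0,1,0,-1],[0,0,1.5,0,-1],[0,0,1.5,0,-0.4],[0,0,1.5,0,-0.1],[0,0,1.5,0,0]],
  ],
)

```text
t: 9.17
eef_pos: [583.8, 28.4, 36.7]
tcp_rot: [-3.141, -0.001, -0.156]
ft_force: [0.2, -0.8, -0.5]
opening: 0.384
grip_force: 0.0
```

step_arm(
  plan=[
    [[0,0,0,0,0],[0,0,-15,0,0],[0,0,-45,0,0],[0,0,-85,0,0],[0,-30,-110,0,0],[0,-70,-110,0,0],[0,-110,-110,0,1],[0,-150,-110,0,1]],
  ],
)

```text
t: 9.83
eef_pos: [607.1, 178.1, 147.3]
tcp_rot: [-3.141, -0.002, -0.157]
ft_force: [1.7, -0.1, -0.4]
opening: 0.589
grip_force: 0.0
```

step_arm(
  plan=[
    [[0,-40,0,0,1],[0,-80,0,0,1],[0,-120,0,0,1],[0,-120,0,0,1]],
  ],
)

```text
t: 10.17
eef_pos: [625.4, 301.4, 146.1]
tcp_rot: [-3.14, -0.001, -0.152]
ft_force: [1.3, 0.6, 0.6]
opening: 0.861
grip_force: 0.0
```

Run:
```python
from h import *
s=env.state();print(s['eef_pos'],s['joints'],s['opening'])
im=np.array(env.read_camera('top')); im2=np.array(env.read_camera('side'))
c=lambda m,a,b,w,h,f:cv2.resize(m[b:b+h,a:a+w],None,fx=f,fy=f,interpolation=cv2.INTER_CUBIC)
cv2.imwrite('pics/c7.png',np.vstack([c(im,200,160,130,50,6),c(im2,195,160,130,50,6)]))
```

```text
[625.41568505 301.42542184 146.08971242] [3.53609408e-01 6.54548054e-01 1.44416407e+00 1.29213729e-03
 1.04096573e+00 2.07554133e+00] 0.8610195145242048
```

View pics/c7.png

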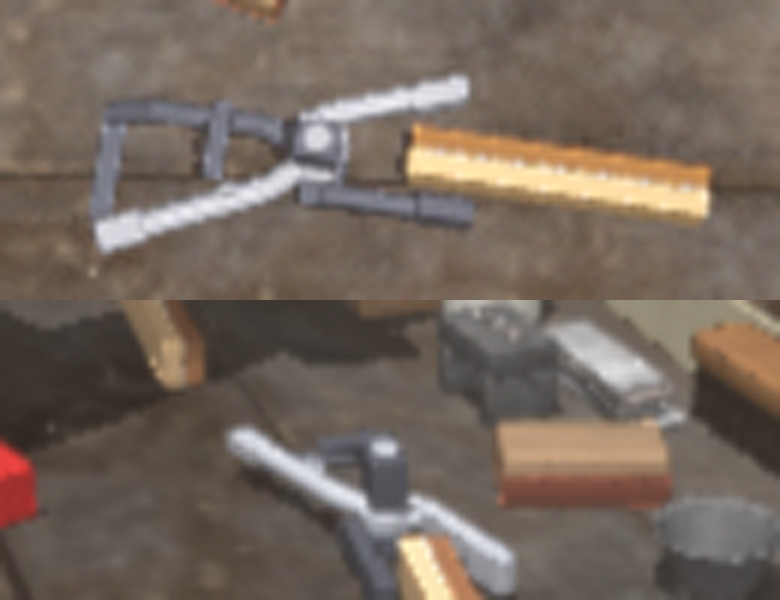

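The clamp lies flat with the pair's end between its jaws: block at (317,137), pair end at x≈410, jaw tips at x≈470 in the crop. I'll get the clamp pose and the squeeze target from this.

Run:
```python
from h import *
f=lambda u,v,z:ray('top',200+u/6,160+v/6,z)[:2]
B=f(317,137,56); ft,fb=f(116,115,4),f(100,225,4); rt,rb=f(220,103,40),f(211,178,40)
jr,jt=f(320,195,27),f(470,213,27); h1=f(140,110,22);pad=f(122,230,25);pe=f(410,150,30);pr=f(709,192,30)
for n in 'B ft fb rt rb jr jt h1 pad pe pr'.split(): print(n,eval(n).round(1))
a=lambda d:np.degrees(np.arctan2(d[1],d[0])).round(1)
print('heads',a(fb-ft)-90,a(rb-rt)-90,a(jt-jr),a(pr-pe))
P=(B+np.array([583.5,28.4]))/2
for hd in(-99.1,):
    u=np.array([np.cos(np.radians(hd)),np.sin(np.radians(hd))]);v=np.array([-u[1],u[0]])
    for n,q in dict(h1=h1,pad=pad,jt=jt,pe=pe).items(): print(n,((q-P)@u).round(1),((q-P)@v).round(1))
    T=P-71*u-15.5*v; print('target',T); go((T[0],T[1],60),-9)
```

```text
B [580.6  28.1]
ft [608.1 130.3]
fb [550.7 139.2]
rt [603.4  75.8]
rb [565.2  81.1]
jr [557.9  27.2]
jt [546.5 -47.3]
h1 [605.7 116.9]
pad [543.3 126.6]
pe [579.  -18.5]
pr [ 553.1 -166.7]
heads 81.19999999999999 82.19999999999999 -98.7 -99.9
h1 -91.3 9.3
pad -91.0 -53.8
jt 80.3 -23.2
pe 46.6 4.4
target [577.96917763 100.81293269]
t 10.27 tcp [625.  296.5 145.8] yaw -8.8 shift [-16.5 200.5  85.8] turn 0.2
```

step_arm(
  plan=[
    [[-2,25,0,-7,1],[-4,50,5,-14,1],[-6,75,10,-21,1],[-8,100,15,-28,1],[-10,125,20,-35,1],[-12,150,25,-42,1],[-14,175,30,-49,1],[-16,200,35,-56,1]],
  ],
)

```text
t: 10.93
eef_pos: [577.7, 97.5, 111.3]
tcp_rot: [3.141, -0.0, 0.826]
ft_force: [0.3, 0.4, -0.1]
opening: 1.0
grip_force: 0.0
```

step_arm(
  plan=[
    [[0,0,0,-7,1],[0,0,0,-14,1],[0,0,0,-21,1],[0,0,0,-28,1],[0,0,0,-34,1],[0,0,0,-34,1]],
  ],
)

```text
t: 11.43
eef_pos: [578.2, 98.7, 111.4]
tcp_rot: [3.142, 0.0, 1.418]
ft_force: [-0.7, -0.2, 0.8]
opening: 0.999
grip_force: 0.0
```

```bash
python3 -c "
from h import *
go((578,100.8,6),81);print(env.state()['opening'])"
```

```text
t 11.43 tcp [578.2  98.7 111.4] yaw 81.2 shift [  2.1  -0.5 105.4] turn 0.2
0.9991897239201629
```

step_arm(
  plan=[
    [[2,0,35,0,1],[2,0,65,0,1],[2,0,85,0,1],[2,0,96,0,1],[2,0,103,0,1],[2,0,105,0,1],[2,0,105,0,1]],
  ],
)

```text
t: 12.02
eef_pos: [579.1, 101.8, 6.6]
tcp_rot: [3.141, -0.0, 1.413]
ft_force: [0.1, -0.2, 0.4]
opening: 1.002
grip_force: 0.0
```

step_arm(
  plan=[
    [[0,0,0,0,0.8],[0,0,0,0,0.6],[0,0,0,0,0.5],[0,0,0,0,0.5],[0,0,0,0,0.5]],
  ],
)

```text
t: 12.43
eef_pos: [578.7, 102.1, 6.5]
tcp_rot: [-3.141, -0.0, 1.415]
ft_force: [-1.3, 0.2, 0.1]
opening: 0.761
grip_force: 0.8
```

step_arm(
  plan=[
    [[0,2,0,0,0.37],[0,5,0,0,0.25],[0,8,0,0,0.13],[0,11,0,0,0.0],[0,14,0,0,-0.12],[0,16,0,0,-0.25],[0,18,0,0,-0.5],[0,18,0,0,-1]],
  ],
)

```text
t: 13.1
eef_pos: [597.7, 99.2, 6.2]
tcp_rot: [3.14, -0.0, 1.415]
ft_force: [1.3, 1.0, 0.7]
opening: 0.295
grip_force: 18.1
```

step_arm(
  plan=[
    [[0,0,0,0,-1],[0,0,0,0,-1],[0,0,0,0,-1],[0,0,0,0,-1]],
  ],
)

```text
t: 13.43
eef_pos: [596.7, 99.2, 6.3]
tcp_rot: [3.141, -0.0, 1.414]
ft_force: [1.5, 0.7, 2.2]
opening: 0.266
grip_force: 30.0
```

step_arm(
  plan=[
    [[0,0,0,0,-0.35],[0,0,0,0,-0.25],[0,0,0,0,-0.1],[0,0,0,0,0.1],[0,0,0,0,0.2],[0,0,0,0,0.2]],
  ],
)

```text
t: 13.93
eef_pos: [596.8, 99.2, 6.1]
tcp_rot: [3.141, -0.0, 1.415]
ft_force: [0.2, 0.3, -0.4]
opening: 0.576
grip_force: 0.0
```

step_arm(
  plan=[
    [[0,0,-15,0,0.2],[0,0,-50,0,0.2],[0,0,-90,0,0.2],[30,0,-120,0,0.2],[70,0,-140,0,0.2],[110,0,-140,0,0.2],[150,0,-140,0,0.2],[190,0,-140,0,0.2]],
  ],
)

```text
t: 14.6
eef_pos: [626.4, 289.0, 147.0]
tcp_rot: [3.14, -0.001, 1.414]
ft_force: [1.7, 0.3, -0.1]
opening: 0.597
grip_force: 0.0
```

Run:
```python
from h import *
s=env.state();print(s['t'],s['eef_pos'],s['ft_force'])
im=np.array(env.read_camera('top')); im2=np.array(env.read_camera('side'))
c=lambda m,a,b,w,h,f:cv2.resize(m[b:b+h,a:a+w],None,fx=f,fy=f,interpolation=cv2.INTER_CUBIC)
cv2.imwrite('pics/c8.png',np.vstack([c(im,200,160,130,50,6),c(im2,195,160,130,50,6)]))
```

```text
14.6 [626.37149971 288.95227189 147.00571728] [ 1.69080583  0.32940251 -0.09887279]
```

View pics/c8.png

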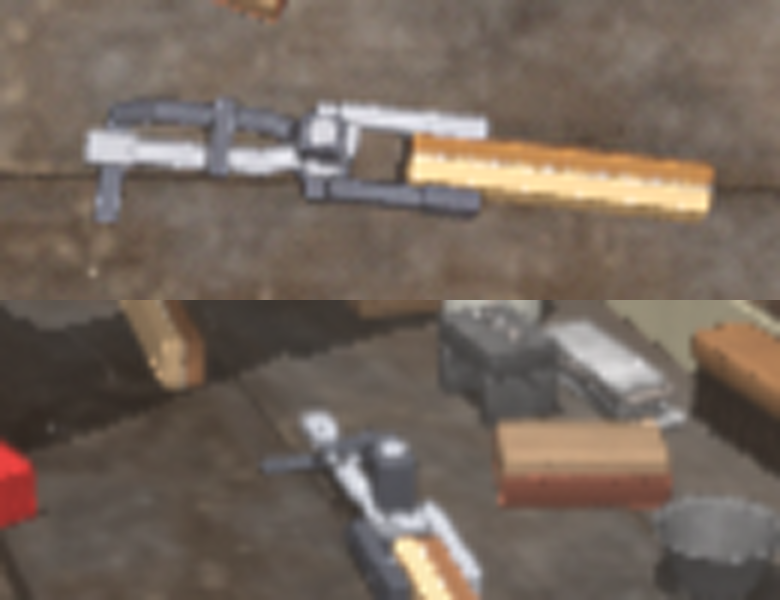

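The crop shows the jaws parallel and tight on both sides of the pair's end. The handles are together: pad at (110,147), about 40 px from the dark handle, against 46 px when it was locked at the start. The last catch holds.

```bash
python3 -c "
from cell import env
print(env.job_done())"
```

```text
the job is handed in; nothing more can be done
None
```

The ratchet was released and the set pair left where it was; the clamp now lies flat on the left end of the fresh pair with its handles locked, and the job was handed in at about 15 s (the last-catch lock is judged from the final pictures; the judge gave no result).

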